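# Snap the lid on the lamp hardware tub

## Task

The small grey tub with the lamp bolts has been left open and its deep orange lid is lying upside down on the bench. Turn the lid the right way up, put it on the tub and press it down until both ends have clicked home and it sits level and fully down all round, without crushing it. Keep the tub standing and leave everything else on the bench where it is.

Things in the scene. Friction and masses are not known exactly. Their poses are not given: they have to be found in the camera images.
- lid: Orange rigid lid, a deep rectangular cap open on one side, 108 (x) by 60 (y) by 30 mm (z), 56 to 91 g. Origin: centre of the OUTER face of its top plate; z points out of the open side: up at the start (upside down), down once on the tub. x lies roughly across the robot's front. Grip across the 60 mm width. Fits either way round. Stands on either flat end, 108 mm tall, if upright within 8 deg.
- lid_seat (a point): Centre of the inner face of the lid's top plate, 3 mm along the lid's z from its origin; this face comes to lie on the tub's rim. Axes as the lid. The plate is 3 mm, the long walls 2.5 mm thick and flat outside; inside 27 mm deep, 55 mm wide.
- lid_mouth (a point): Centre of the lid's open mouth, 30 mm along the lid's z from its origin. Axes as the lid. Each end wall has an inward snap bead along the last 4 mm before the mouth, which is 98.4 mm long between the beads, 55 mm wide.
- tub: Grey rigid plastic tub, loose, open on top, holding bolts (well below the rim), 0.4 to 0.65 kg: 96 (x) by 52.6 (y) by 66 mm high. Origin: centre of its underside, z up, x roughly across the robot's front. A flange 32 to 35 mm up stands out 5 mm. A lid set on loosely rests on the end catches, outer face 80 mm above the bench (11 mm proud); both ends home it is level at 69 mm.
- tub_rim (a point): Centre of the tub's mouth at rim height, 66 mm above the tub's origin. Axes as the tub. The last 8 mm below the rim lean in by 2.5 mm on every side as a lead-in; further down the lid has 1.2 mm of play on each side.
- catch_a (a joint): Springy rounded catch at the tub's +x end, 38 mm long across the end, 47 mm up, sticking out 3.2 mm (joint 0); a lid's bead pushes it in by about 2 mm and it springs out again above the bead when that end clicks home. The click takes about 6 to 14 N pressed down on the lid near that end, about twice that at the lid's middle.
- catch_b (a joint): Springy rounded catch at the tub's -x end, 38 mm long across the end, 47 mm up, sticking out 3.2 mm (joint 0); a lid's bead pushes it in by about 2 mm and it springs out again above the bead when that end clicks home. The click takes about 6 to 14 N pressed down on the lid near that end, about twice that at the lid's middle.
- spare_tub: Bystander: the same kind of tub, already closed, with a yellow lid; 108 x 63 x 69 mm high. Origin: centre of underside.
- bulb_carton: Bystander: green bulb carton 65 x 125 x 95 mm high. Origin: centre of underside.
- lamp_foot: Bystander: pale wooden lamp foot, 95 mm square block 35 mm high with a post up to 120 mm. Origin: centre of underside.
- shade: Bystander: copper lamp shade standing mouth down, 72 mm across, 98 mm high. Origin: centre of underside.
- tape: Bystander: roll of paper tape lying flat, 96 mm across, 25 mm high. Origin: centre of underside.
- plug: Bystander: black mains plug, 44 mm square, 66 mm high to the ends of its pins. Origin: centre of underside.
- driver: Bystander: red screwdriver lying flat, 190 mm long (its x), 26 mm thick, pointing away from the robot, between the lid and the tub. Origin: middle of its length, at bench height.
- pliers: Bystander: blue-handled pliers lying flat, 167 mm long (x), 72 mm wide, 18 mm high. Origin: near their pivot, at bench height.
Things that resemble listed ones, but are neither listed nor needed, are in the scene too. What is shaped like the tub but pink or red is not meant. Several things look just like the lid: the one meant starts farthest to the robot's left.

How it is judged:
At the end, for the whole second after the job is handed in: The lid is on the tub the right way up with both ends clicked home: inner face within 2 mm of the rim, centred within 4 mm, level with the rim within 0.03 rad; the tub stands upright on the bench (within 0.03 rad) and all is at rest (z of lid_seat in the frame of tub_rim between -0.002 and 0.002 m and horizontal distance between lid_seat and tub_rim below 0.004 m and angle between the z axis of lid and the z axis of tub, either way round below 0.03 rad and angle between tub's own z axis and vertical below 0.03 rad and height (world z) of tub below 0.004 m and linear speed of lid below 0.01 m/s); the robot touches nothing.
It fails at once if the lid or tub is crushed: lid and tub pressed together with more than 80 N (contact force between lid and tub above 80 N).
It fails at once if the tub is tipped by more than 0.35 rad (angle between tub's own z axis and vertical above 0.35 rad).
It fails at once if a bystander is moved by more than 30 mm (distance of any of spare_tub, bulb_carton, lamp_foot, shade, tape, plug, driver, pliers from where it was at the start of the episode above 0.03 m).
It also fails if it takes over 72 s, if anything falls off the work surface, if the arm or the gripper's body presses on something with over 40 N, if the wrist force passes 120 N, or if a joint passes its speed limit or range.

## Robot

A 7-joint arm with a two-finger parallel gripper is mounted at the origin on the work surface. World frame = base frame: x ahead of the robot, y to its left, z up, the work surface at z = 0. Lengths are in m, angles in rad, forces in N, time in s.
With the tool pointing down it reaches from about 0.35 to 0.9 m from the base axis. Payload 7.2 kg.
Tool frame: the origin (TCP) lies midway between the tips of the shut fingers; the grasp point (between the pads) lies manip.grip_depth behind it (manip.grip_depth is the distance from the TCP to the grasp point, in m); z points along the fingers, y is the line along which they close (so a half turn about z gives the same grasp; the last joint's range is limited). The gripper opens to 88 mm and grips with 3 to 60 N. Pads are 20 mm wide; open, the fingers measure 115 mm over their backs; the gripper's body (75 mm by 178 mm) begins 61 mm behind the grasp point.
Start: joints at [-1.313, 0.411, -0.013, 1.596, 0.006, 1.134, -0.082], TCP at [0.2, 0.592, 0.223] pointing down, gripper open.
Joint ranges: [-2.95, 2.95], [-0.29, 1.99], [-1.47, 1.44], [0.14, 2.54], [-1.03, 4.17], [0.13, 1.85], [-2.86, 2.86]. Speed limits (rad/s): [2.39, 2.39, 3.01, 3.01, 3.14, 3.14, 3.14].

## Interface

Orientations are given as a unit quaternion [w, x, y, z].
In Python, from workcell import manip, optics, workorder gives the robot as it stands.
- The arm moves only by the tool jog_arm, never from a script. Its argument "increments" is a list of rows, each an object with "offset": the shift along the world's x, y, z in m, a list of three; "turn": the turn about the world's z in rad; "fingers": the opening, from 0 (shut) to 1 (fully open). In form: [{"offset": [tx, ty, tz], "turn": turn, "fingers": fingers}, ...]. A call has 1 to 12 rows; each row shifts and turns the commanded pose from where the row before left it; what a row does not reach is not made up. A row lasts 1/8 s, in which the tool goes at most 62.5 mm and 10.7 degrees, less where a joint would pass 70% of its speed; a pose out of reach is approached as far as the arm can. A call is refused whole if a number of a shift passes 0.0625 or a number of a turn 0.188, either way. A call with a gripper value outside its range is refused whole. The fingers move at their own pace and stop on an object; "grip_force" is the grip in N (left out, the last holds). Time passes only in rows, so rows that do not move let the fingers close. It gives the time, the measured TCP pose, the force, the opening and the grip force at its end, in the units of the state.
- manip.sense(): the state, without advancing time (a new reading comes with each control period).
- optics.read_camera(name): name is "side" or "top"; returns a dict with "color" (400x640x3 uint8, blue, green, red), "range_z" (400x640 float32, m along the optical axis (not along the pixel's ray), 0 where there is no reading), "vertical_fov" (degrees; the focal length in pixels is half the picture's height over the tangent of half this angle, whatever the lens; pixels are square), "cx", "cy" (the principal point, pixels), "R" (3x3) and "t" (3): a world point X has camera coordinates R X + t. Camera axes: x right, y down, z forward; pixel columns grow to the right and rows downward; lengths in m; the calibration is good to about 2 mm. A picture is of the moment at which its call begins.
- workorder.finish_job(): hands the job in; it is judged then, once.
The state is a dict: "t": time; "q": joint angles; "qvel": joint speeds; "tau": joint torques, N m; "ee_pos": TCP position; "tcp_rot": TCP orientation; "contact_force": force on the tool from outside, world axes, zero at the start; "wrist_torque": the same for the moment, N m; "grip_width": opening from 0.0 (shut) to 1.0 (fully open); "grip_force": force on a finger pad.
Only numpy, scipy, OpenCV 4.12 (cv2) and the standard library are available. Lean on these libraries where they do the work, as an engineer would, in place of code of your own. Each camera call takes 0.05 s, during which the arm holds its last target. There are 200 camera calls.

## Working session

There is one attempt and no reset: what is moved stays moved. The work goes in short steps, Python scripts to look and compute and a tool call to move; the robot and the scene stay as the last step left them, time stands still between calls to the robot, and variables do not carry over. Pictures are saved under pics/ and viewed, at most 10 in all, crops included, and the job is handed in when it is done.

Besides the shell and the picture viewer there is one more tool, called after "Request:" by a JSON object that holds its "api" and its "payload", one argument or row to a line. jog_arm: Moves the arm, as the interface text tells. Its arguments: {"type":"object","properties":{"increments":{"type":"array"},"grip_force":{"type":"number"}},"required":["increments"]}

```bash
mkdir -p pics; cat > h.py <<'E'
import numpy as np,cv2
from workcell import manip,optics,workorder
def cam(n):
    d=optics.read_camera(n); c=d["color"]; z=d["range_z"].astype(float)
    f=c.shape[0]/2/np.tan(np.radians(d["vertical_fov"])/2)
    v,u=np.mgrid[:c.shape[0],:c.shape[1]]
    P=np.stack([(u-d["cx"])/f*z,(v-d["cy"])/f*z,z],-1)
    W=(P-np.array(d["t"]))@np.array(d["R"])
    W[z==0]=np.nan
    return c,W,d
E
python3 - <<'E'
from h import *
for n in("top","side"):
    c,W,d=cam(n); cv2.imwrite(f"pics/{n}0.png",c); np.savez(f"{n}0.npz",c=c,W=W)
    print(n,-np.array(d["R"]).T@d["t"],np.array(d["R"])[2])
s=manip.sense(); print(s, manip.grip_depth)
E
```

```text
top [ 0.34315225 -0.00961142  1.3216705 ] [ 0.14669468 -0.0073024  -0.98915486]
side [ 0.45134888 -0.90482273  0.89174551] [ 0.08798722  0.73565654 -0.67161575]
{'t': 0.1, 'q': array([-1.31320683,  0.41182722, -0.01268746,  1.59692917,  0.00556233,
        1.1343058 , -0.08220683]), 'qvel': array([ 0.00013441,  0.00063898,  0.00039622, -0.00111471, -0.00052292,
        0.00213576, -0.0010283 ]), 'tau': array([ 2.70203025e-03, -5.89093995e+01,  6.43978603e-01, -2.91706324e+01,
       -5.37100097e-02,  1.45524446e-02,  6.74480657e-05]), 'ee_pos': array([0.19993125, 0.59168977, 0.2219015 ]), 'tcp_rot': array([-7.82567620e-05,  1.62185747e-01,  9.86759986e-01, -7.13001377e-04]), 'contact_force': array([0.0729615 , 0.55966541, 0.00637933]), 'wrist_torque': array([-0.03409991,  0.01373123,  0.03814628]), 'grip_force': 0.0, 'grip_width': 1.0002063299119326} 0.0187
```

View pics/top0.png

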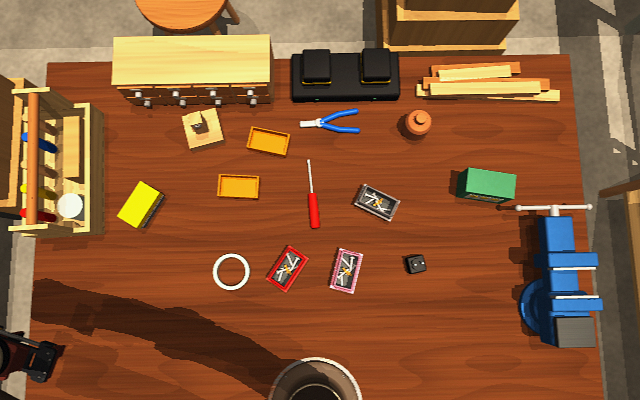

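View pics/side0.png

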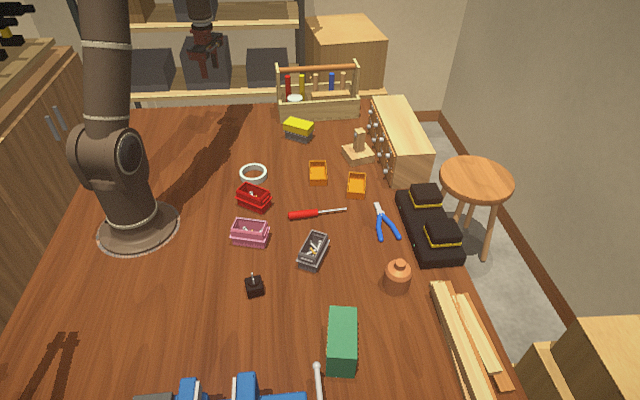

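The top view shows two orange lids, at (238,186) and (268,140). The leftmost, (238,186), is the one meant. The grey tub is at (377,202), the driver at (312,195) lies between them, and the tape is at (231,271). The side view agrees.

```bash
cat >> h.py <<'E'
def box(pts):
    (c,s,a)=cv2.minAreaRect((pts[:,:2]*1000).astype(np.float32)); 
    b=cv2.boxPoints((c,s,a)); e=max((b[1]-b[0],b[2]-b[1]),key=np.linalg.norm)
    yaw=np.degrees(np.arctan2(e[1],e[0]))%180
    return np.round(c,1),np.round(sorted(s),1),round(yaw,2)
def sel(W,x0,x1,y0,y1,z0,z1):
    m=(W[...,0]>x0)&(W[...,0]<x1)&(W[...,1]>y0)&(W[...,1]<y1)&(W[...,2]>z0)&(W[...,2]<z1)
    return m
E
python3 - <<'E'
from h import *
for n in("top","side"):
    D=np.load(n+"0.npz");c,W=D["c"],D["W"]
    if n=="top":
        for nm,(u,v) in dict(lid=(238,186),lid2=(268,140),tub=(377,202),drv=(312,205),tape=(216,271),red=(287,268),yel=(140,204),foot=(200,130),pl=(340,120)).items(): print(nm,np.round(W[v,u],3))
    L=W[187,238] if n=="top" else L
    T=W[202,377] if n=="top" else T
    for z0,z1 in((.008,.05),(.022,.05)):
        m=sel(W,L[0]-.08,L[0]+.05,L[1]-.08,L[1]+.09,z0,z1)
        k,lab,st,_=cv2.connectedComponentsWithStats(m.astype(np.uint8))
        i=1+np.argmax(st[1:,4]); p=W[lab==i]; print(n,"lid",box(p),len(p),np.percentile(p[:,2],98))
    for z0,z1 in((.029,.042),(.055,.08)):
        m=sel(W,T[0]-.1,T[0]+.1,T[1]-.09,T[1]+.08,z0,z1); p=W[m]; print(n,"tub",box(p),len(p),np.percentile(p[:,2],98))
    m=sel(W,L[0]-.15,L[0]+.15,L[1]-.2,L[1]-.08,.006,.04);p=W[m];print("drv",p.min(0),p.max(0))
E
```

```text
lid [0.577 0.199 0.006]
lid2 [0.706 0.116 0.005]
tub [ 0.521 -0.176  0.035]
drv [ 0.518 -0.003  0.025]
tape [0.348 0.254 0.023]
red [0.352 0.066 0.038]
yel [0.524 0.443 0.069]
foot [0.719 0.291 0.067]
pl [ 0.762 -0.086 -0.004]
top lid (array([574.3, 195.3]), array([ 61.4, 109.2]), np.float32(86.16)) 291 0.03481113541496
top lid (array([574.5, 195.2]), array([ 61.3, 109.3]), np.float32(85.89)) 203 0.03496622502901361
top tub (array([ 520.8, -177. ]), array([ 62.9, 106. ]), np.float32(63.08)) 266 0.04087131544488427
top tub (array([ 520.4, -176.3]), array([52.6, 97.3]), np.float32(63.37)) 224 0.07021984489561149
drv [ 0.42508553 -0.00109785  0.00600064] [0.72401743 0.11842432 0.03797155]
side lid (array([575.9, 195.4]), array([ 59.4, 117. ]), np.float32(87.05)) 195 0.03101805826552819
side lid (array([566.1, 146.5]), array([29.9, 66.6]), np.float32(146.04)) 45 0.03132468207554091
side tub (array([ 523.1, -177.8]), array([ 61.9, 107.4]), np.float32(62.21)) 274 0.04158655254215248
side tub (array([ 524.4, -176.6]), array([52.6, 99.8]), np.float32(61.11)) 206 0.06690273217451556
drv [ 0.48309289 -0.00083368  0.00607024] [0.7233851  0.11143781 0.03217269]
```

Request:
{"api": "jog_arm", "payload": {
  "increments": [
    {"offset": [0.047,-0.044,0],"turn": -0.165,"fingers": 1},
    {"offset": [0.047,-0.044,0],"turn": -0.165,"fingers": 1},
    {"offset": [0.047,-0.044,0],"turn": -0.165,"fingers": 1},
    {"offset": [0.047,-0.044,0],"turn": -0.165,"fingers": 1},
    {"offset": [0.047,-0.044,0],"turn": -0.165,"fingers": 1},
    {"offset": [0.047,-0.044,0],"turn": -0.165,"fingers": 1},
    {"offset": [0.047,-0.044,0],"turn": -0.165,"fingers": 1},
    {"offset": [0.047,-0.043,0],"turn": -0.15,"fingers": 1},
    {"offset": [0,0,-0.04],"turn": 0,"fingers": 1},
    {"offset": [0,0,-0.04],"turn": 0,"fingers": 1},
    {"offset": [0,0,0],"turn": 0,"fingers": 1}
  ],
  "grip_force": 3
}}

```text
t: 1.48
ee_pos: [0.5634, 0.25, 0.1396]
tcp_rot: [-0.001, 0.728, 0.686, -0.003]
contact_force: [0.1, 0.3, 0.5]
grip_width: 1.001
grip_force: 0.0
```

Request:
{"api": "jog_arm", "payload": {
  "increments": [
    {"offset": [0.0146,-0.009,-0.03],"turn": 0,"fingers": 1},
    {"offset": [0,0,-0.03],"turn": 0,"fingers": 1},
    {"offset": [0,0,-0.03],"turn": 0,"fingers": 1},
    {"offset": [0,0,-0.031],"turn": 0,"fingers": 1},
    {"offset": [0,0,0],"turn": 0,"fingers": 1},
    {"offset": [0,0,0],"turn": 0,"fingers": 1}
  ]
}}

```text
t: 2.22
ee_pos: [0.5813, 0.2425, 0.0236]
tcp_rot: [0.0, 0.728, 0.686, 0.001]
contact_force: [0.2, -0.5, 0.6]
grip_width: 1.002
grip_force: 0.0
```

Request:
{"api": "jog_arm", "payload": {
  "increments": [
    {"offset": [0,0,0],"turn": 0,"fingers": 0.5},
    {"offset": [0,0,0],"turn": 0,"fingers": 0.5},
    {"offset": [0,0,0],"turn": 0,"fingers": 0.5},
    {"offset": [0,0,0],"turn": 0,"fingers": 0.5},
    {"offset": [0,0,0],"turn": 0,"fingers": 0.5}
  ],
  "grip_force": 3
}}

```text
t: 2.85
ee_pos: [0.5803, 0.2421, 0.0221]
tcp_rot: [-0.0, 0.728, 0.686, 0.0]
contact_force: [-1.5, 0.3, 4.8]
grip_width: 0.685
grip_force: 3.0
```

Request:
{"api": "jog_arm", "payload": {
  "increments": [
    {"offset": [0,0,0.01],"turn": 0,"fingers": 0.5},
    {"offset": [0,0,0.015],"turn": 0,"fingers": 0.5},
    {"offset": [0,0,0.02],"turn": 0,"fingers": 0.5},
    {"offset": [0,0,0.02],"turn": 0,"fingers": 0.5},
    {"offset": [0,0,0.02],"turn": 0,"fingers": 0.5},
    {"offset": [0,0,0.02],"turn": 0,"fingers": 0.5},
    {"offset": [0,0,0.02],"turn": 0,"fingers": 0.5},
    {"offset": [0,0,0],"turn": 0,"fingers": 0.5},
    {"offset": [0,0,0],"turn": 0,"fingers": 0.5}
  ]
}}

```text
t: 3.98
ee_pos: [0.5798, 0.2419, 0.1464]
tcp_rot: [-0.0, 0.728, 0.686, -0.0]
contact_force: [-0.1, 0.1, -0.7]
grip_width: 0.682
grip_force: 3.0
```

```bash
cat >> h.py <<'E'
def crop(n,X,name,r=60,sc=4):
    c,W,d=cam(n)
    p=np.array(d["R"])@np.array(X)+np.array(d["t"]); f=c.shape[0]/2/np.tan(np.radians(d["vertical_fov"])/2)
    u,v=int(p[0]/p[2]*f+d["cx"]),int(p[1]/p[2]*f+d["cy"])
    u0,v0=max(u-r,0),max(v-r,0); k=c[v0:v+r,u0:u+r]
    cv2.imwrite(f"pics/{name}.png",cv2.resize(k,None,fx=sc,fy=sc,interpolation=cv2.INTER_CUBIC)); print("crop origin",u0,v0)
    return c,W
def orange(c,W,X,r=.15):
    h=cv2.cvtColor(c,cv2.COLOR_BGR2HSV)
    m=(h[...,0]>9)&(h[...,0]<24)&(h[...,1]>190)&(h[...,2]>90)&(np.linalg.norm(W[...,:2]-np.array(X[:2]),axis=-1)<r)&(W[...,2]>.003)
    return W[m]
E
python3 - <<'E'
from h import *
s=manip.sense();print(s["grip_width"],s["ee_pos"],s["contact_force"])
c,W=crop("side",[.58,.24,.1],"side1")
p=orange(c,W,[.58,.22],.1); print(len(p),p.min(0),p.max(0))
E
```

```text
0.682215999268174 [0.57977633 0.2419212  0.14638896] [-0.13100522  0.07816029 -0.74073562]
crop origin 257 85
284 [0.54550164 0.14822118 0.07873083] [0.6083922  0.25954867 0.15708727]
```

View pics/side1.png

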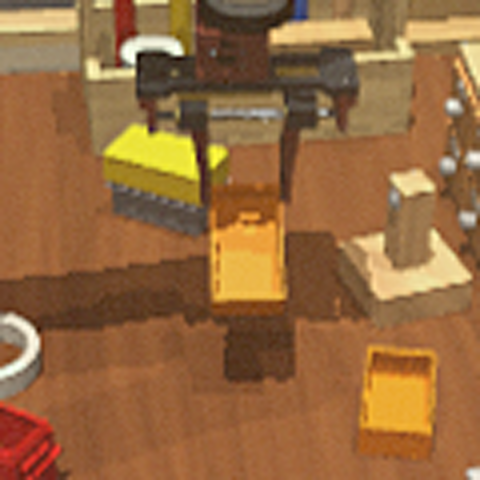

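The side crop shows the lid held by its +y end in the fingers (crop about 245,245). It has sagged only partly, so I'll shake it to swing it further.

Request:
{"api": "jog_arm", "payload": {
  "increments": [
    {"offset": [0,0,0.06],"turn": 0,"fingers": 0.5},
    {"offset": [0,0,-0.04],"turn": 0,"fingers": 0.5},
    {"offset": [0,0,0.05],"turn": 0,"fingers": 0.5},
    {"offset": [0,0,-0.05],"turn": 0,"fingers": 0.5},
    {"offset": [0,0,0.05],"turn": 0,"fingers": 0.5},
    {"offset": [0,0,-0.05],"turn": 0,"fingers": 0.5},
    {"offset": [0,0,0.05],"turn": 0,"fingers": 0.5},
    {"offset": [0,0,0],"turn": 0,"fingers": 0.5},
    {"offset": [0,0,0],"turn": 0,"fingers": 0.5}
  ]
}}

```text
t: 5.15
ee_pos: [0.5799, 0.2418, 0.216]
tcp_rot: [-0.0, 0.728, 0.686, -0.0]
contact_force: [-0.4, 0.1, -0.5]
grip_width: 0.684
grip_force: 3.0
```

```bash
cat >> h.py <<'E'
def lidtilt(X,r=.12,cams=("side","top")):
    # yz profile of the orange points
    for n in cams:
        c,W,d=cam(n); p=orange(c,W,X,r); 
        if len(p)<20: print(n,"few",len(p)); continue
        (cc,s,a)=cv2.minAreaRect((p[:,1:]*1000).astype(np.float32)); b=cv2.boxPoints((cc,s,a)); e=max((b[1]-b[0],b[2]-b[1]),key=np.linalg.norm)
        print(n,len(p),"yz box c",np.round(cc),np.round(s),"tilt",round(float(np.degrees(np.arctan2(e[1],e[0]))%180),1),"min",np.round(p.min(0),3),"max",np.round(p.max(0),3))
E
python3 - <<'E'
from h import *
s=manip.sense();print(s["grip_width"],s["ee_pos"],s["contact_force"])
lidtilt(s["ee_pos"])
E
```

```text
0.683748860516225 [0.57987423 0.24183932 0.21596883] [-0.42594962  0.05291489 -0.45749287]
side 530 yz box c [231. 169.] [107.  44.] tilt 62.4 min [0.549 0.189 0.116] max [0.609 0.265 0.225]
top 1165 yz box c [160. 272.] [157. 569.] tilt 99.0 min [0.463 0.123 0.003] max [0.697 0.282 0.566]
```

Request:
{"api": "jog_arm", "payload": {
  "increments": [
    {"offset": [0,0,0.05],"turn": 0,"fingers": 0.5},
    {"offset": [0,0,-0.06],"turn": 0,"fingers": 0.5},
    {"offset": [0,0,0.06],"turn": 0,"fingers": 0.5},
    {"offset": [0,0,-0.06],"turn": 0,"fingers": 0.5},
    {"offset": [0,0,0.06],"turn": 0,"fingers": 0.5},
    {"offset": [0,0,-0.06],"turn": 0,"fingers": 0.5},
    {"offset": [0,0,0.06],"turn": 0,"fingers": 0.5},
    {"offset": [0,0,-0.06],"turn": 0,"fingers": 0.5},
    {"offset": [0,0,0.05],"turn": 0,"fingers": 0.5},
    {"offset": [0,0,0],"turn": 0,"fingers": 0.5},
    {"offset": [0,0,0],"turn": 0,"fingers": 0.5}
  ]
}}

```text
t: 6.62
ee_pos: [0.58, 0.242, 0.2563]
tcp_rot: [-0.0, 0.728, 0.686, -0.0]
contact_force: [0.2, 0.4, -0.3]
grip_width: 0.685
grip_force: 3.0
```

```bash
python3 - <<'E'
from h import *
s=manip.sense();print(s["grip_width"],s["ee_pos"],s["contact_force"])
lidtilt(s["ee_pos"],cams=("side",))
E
```

```text
0.6852956228872678 [0.57999203 0.24200618 0.25625716] [ 0.24009088  0.38219716 -0.31251744]
side 555 yz box c [238. 247.] [188.  62.] tilt 84.8 min [0.521 0.2   0.153] max [0.609 0.269 0.343]
```

```bash
cat >> h.py <<'E'
def plate(s):
    c,W,d=cam("side"); e=s["ee_pos"]; p=orange(c,W,e,.12); p=p[(abs(p[:,0]-e[0])<.022)&(p[:,2]<e[2]-.005)]
    for a in np.arange(p[:,2].min(),p[:,2].max(),.012):
        q=p[(p[:,2]>=a)&(p[:,2]<a+.012)]; 
        if len(q): print(round(a-e[2],3),np.round(np.percentile(q[:,1],[5,50,95]),3),len(q))
    q=p[(p[:,2]>p[:,2].min()+.03)]; print("plate tilt",np.degrees(np.arctan2(1,np.polyfit(q[:,2],q[:,1],1)[0])))
E
python3 - <<'E'
from h import *
s=manip.sense();plate(s)
E
```

```text
-0.104 [0.225 0.231 0.234] 46
-0.092 [0.202 0.233 0.24 ] 62
-0.08 [0.236 0.24  0.245] 52
-0.068 [0.238 0.243 0.248] 44
-0.056 [0.244 0.249 0.253] 42
-0.044 [0.247 0.253 0.258] 49
-0.032 [0.252 0.257 0.264] 43
-0.02 [0.256 0.261 0.266] 34
plate tilt 68.94833995999574
```

Request:
{"api": "jog_arm", "payload": {
  "increments": [
    {"offset": [0,0,-0.04],"turn": 0,"fingers": 0.5},
    {"offset": [0,0,-0.04],"turn": 0,"fingers": 0.5},
    {"offset": [0,0,-0.04],"turn": 0,"fingers": 0.5},
    {"offset": [0,0,-0.024],"turn": 0,"fingers": 0.5},
    {"offset": [0,0,0],"turn": 0,"fingers": 0.5},
    {"offset": [0,0,0],"turn": 0,"fingers": 0.5}
  ]
}}

```text
t: 7.48
ee_pos: [0.5806, 0.242, 0.1134]
tcp_rot: [0.0, 0.728, 0.686, 0.0]
contact_force: [0.5, -0.4, -0.8]
grip_width: 0.682
grip_force: 3.0
```

Request:
{"api": "jog_arm", "payload": {
  "increments": [
    {"offset": [0,0,-0.002],"turn": 0,"fingers": 0.5},
    {"offset": [0,0,-0.002],"turn": 0,"fingers": 0.5},
    {"offset": [0,0,0],"turn": 0,"fingers": 0.5}
  ]
}}

```text
t: 7.85
ee_pos: [0.5802, 0.242, 0.1089]
tcp_rot: [0.0, 0.728, 0.686, 0.0]
contact_force: [0.4, -0.1, -0.7]
grip_width: 0.684
grip_force: 3.0
```

Request:
{"api": "jog_arm", "payload": {
  "increments": [
    {"offset": [0,0,-0.002],"turn": 0,"fingers": 0.5},
    {"offset": [0,0,-0.002],"turn": 0,"fingers": 0.5},
    {"offset": [0,0,0],"turn": 0,"fingers": 0.5}
  ]
}}

```text
t: 8.22
ee_pos: [0.58, 0.2419, 0.1044]
tcp_rot: [-0.0, 0.728, 0.686, -0.0]
contact_force: [0.2, 0.6, -0.4]
grip_width: 0.684
grip_force: 3.0
```

```bash
python3 - <<'E'
from h import *
s=manip.sense();print(s["contact_force"]);plate(s)
E
```

```text
[ 0.19624111  0.55148761 -0.43482083]
-0.101 [0.202 0.227 0.237] 64
-0.089 [0.203 0.235 0.243] 49
-0.077 [0.234 0.24  0.248] 39
-0.065 [0.237 0.246 0.252] 43
-0.053 [0.245 0.249 0.255] 39
-0.041 [0.25  0.254 0.26 ] 40
-0.029 [0.254 0.258 0.264] 38
-0.017 [0.257 0.26  0.264] 17
plate tilt 70.39405661393604
```

Just about touching. I'll press slightly and drag the grip toward −y.

Request:
{"api": "jog_arm", "payload": {
  "increments": [
    {"offset": [0,0,-0.002],"turn": 0,"fingers": 0.5},
    {"offset": [0,0,-0.001],"turn": 0,"fingers": 0.5},
    {"offset": [0,-0.006,0],"turn": 0,"fingers": 0.5},
    {"offset": [0,-0.006,0],"turn": 0,"fingers": 0.5},
    {"offset": [0,0,0],"turn": 0,"fingers": 0.5}
  ]
}}

```text
t: 8.9
ee_pos: [0.5803, 0.2287, 0.1018]
tcp_rot: [0.0, 0.728, 0.685, -0.0]
contact_force: [0.4, -0.1, 3.1]
grip_width: 0.681
grip_force: 3.0
```

```bash
python3 - <<'E'
from h import *
s=manip.sense();plate(s)
E
```

```text
-0.099 [0.202 0.227 0.236] 76
-0.087 [0.229 0.234 0.239] 36
-0.075 [0.233 0.236 0.24 ] 32
-0.063 [0.236 0.24  0.243] 40
-0.051 [0.238 0.243 0.248] 37
-0.039 [0.24  0.246 0.253] 36
-0.027 [0.243 0.248 0.252] 31
-0.015 [0.246 0.247 0.249] 6
plate tilt 77.07053953504182
```

Request:
{"api": "jog_arm", "payload": {
  "increments": [
    {"offset": [0,-0.006,0],"turn": 0,"fingers": 0.5},
    {"offset": [0,-0.006,-0.001],"turn": 0,"fingers": 0.5},
    {"offset": [0,-0.006,-0.001],"turn": 0,"fingers": 0.5},
    {"offset": [0,-0.004,-0.001],"turn": 0,"fingers": 0.5},
    {"offset": [0,0,0],"turn": 0,"fingers": 0.5}
  ]
}}

```text
t: 9.57
ee_pos: [0.5798, 0.2073, 0.0984]
tcp_rot: [-0.0, 0.728, 0.685, -0.0]
contact_force: [-1.4, -0.3, 3.3]
grip_width: 0.683
grip_force: 3.0
```

```bash
python3 - <<'E'
from h import *
s=manip.sense();plate(s)
E
```

```text
-0.095 [0.201 0.227 0.232] 47
-0.083 [0.227 0.229 0.233] 27
-0.071 [0.226 0.23  0.233] 31
-0.059 [0.225 0.23  0.235] 36
-0.047 [0.227 0.23  0.233] 35
-0.035 [0.228 0.231 0.233] 35
-0.023 [0.228 0.231 0.234] 27
plate tilt 88.54994748937179
```

Request:
{"api": "jog_arm", "payload": {
  "increments": [
    {"offset": [0,-0.0087,0],"turn": 0,"fingers": 0.5},
    {"offset": [0,-0.0087,-0.001],"turn": 0,"fingers": 0.5},
    {"offset": [0,-0.0085,-0.0015],"turn": 0,"fingers": 0.5},
    {"offset": [0,-0.0085,-0.0025],"turn": 0,"fingers": 0.5},
    {"offset": [0,-0.008,-0.003],"turn": 0,"fingers": 0.5},
    {"offset": [0,-0.008,-0.004],"turn": 0,"fingers": 0.5},
    {"offset": [0,0,0],"turn": 0,"fingers": 0.5}
  ]
}}

```text
t: 10.5
ee_pos: [0.58, 0.1563, 0.0861]
tcp_rot: [0.0, 0.728, 0.685, -0.0]
contact_force: [-0.9, -1.0, 3.1]
grip_width: 0.684
grip_force: 3.0
```

```bash
python3 - <<'E'
from h import *
s=manip.sense();print(s["contact_force"]);crop("side",[.58,.18,.06],"side2",r=45,sc=6)
E
```

```text
[-0.89991452 -1.0446849   3.09973683]
crop origin 274 120
```

View pics/side2.png

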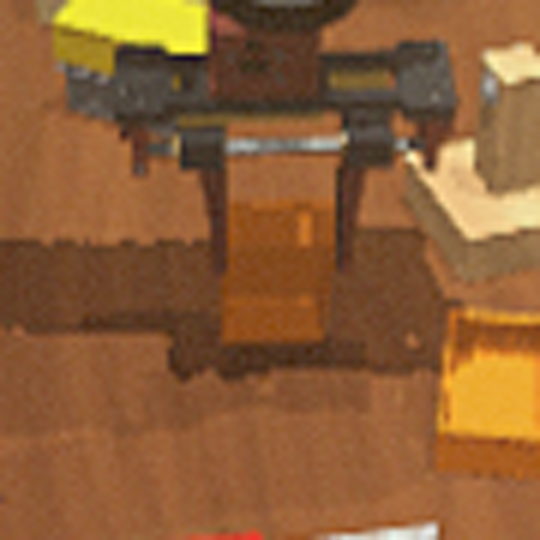

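The lid is held with its top (crop about 280,220) leaning toward the camera and its foot on the bench (about 270,340), so it is pivoting as planned. I'll continue the arc.

Request:
{"api": "jog_arm", "payload": {
  "increments": [
    {"offset": [0,-0.0075,-0.0045],"turn": 0,"fingers": 0.5},
    {"offset": [0,-0.007,-0.005],"turn": 0,"fingers": 0.5},
    {"offset": [0,-0.0065,-0.006],"turn": 0,"fingers": 0.5},
    {"offset": [0,-0.006,-0.006],"turn": 0,"fingers": 0.5},
    {"offset": [0,-0.0055,-0.007],"turn": 0,"fingers": 0.5},
    {"offset": [0,-0.005,-0.007],"turn": 0,"fingers": 0.5},
    {"offset": [0,-0.004,-0.008],"turn": 0,"fingers": 0.5},
    {"offset": [0,-0.004,-0.008],"turn": 0,"fingers": 0.5},
    {"offset": [0,0,0],"turn": 0,"fingers": 0.5}
  ]
}}

```text
t: 11.68
ee_pos: [0.5797, 0.1119, 0.0342]
tcp_rot: [-0.0, 0.728, 0.686, -0.001]
contact_force: [0.0, -0.5, -0.4]
grip_width: 0.686
grip_force: 3.0
```

```bash
python3 - <<'E'
from h import *
s=manip.sense();print(s["contact_force"])
c,W,d=cam("side"); p=orange(c,W,[.58,.16],.09); p=p[abs(p[:,0]-.58)<.02]
for y in np.arange(.06,.24,.012):
    q=p[(p[:,1]>=y)&(p[:,1]<y+.012)]
    if len(q): print(round(y,3),np.round(np.percentile(q[:,2],[5,50,95]),3),len(q))
E
```

```text
[ 0.03989121 -0.54841797 -0.37244247]
0.072 [0.126 0.126 0.127] 5
0.084 [0.055 0.055 0.055] 1
0.096 [0.051 0.056 0.063] 36
0.108 [0.056 0.068 0.075] 63
0.12 [0.066 0.071 0.073] 6
0.132 [0.062 0.065 0.066] 9
0.144 [0.055 0.057 0.059] 12
0.156 [0.048 0.05  0.053] 9
0.168 [0.042 0.044 0.047] 8
0.18 [0.039 0.041 0.042] 7
0.192 [0.03  0.032 0.035] 10
0.204 [0.027 0.028 0.028] 2
```

Request:
{"api": "jog_arm", "payload": {
  "increments": [
    {"offset": [0,-0.003,-0.008],"turn": 0,"fingers": 0.5},
    {"offset": [0,-0.003,-0.008],"turn": 0,"fingers": 0.5},
    {"offset": [0,-0.002,-0.007],"turn": 0,"fingers": 0.5},
    {"offset": [0,0,0],"turn": 0,"fingers": 0.5},
    {"offset": [0,0,0],"turn": 0,"fingers": 1},
    {"offset": [0,0,0],"turn": 0,"fingers": 1},
    {"offset": [0,0,0],"turn": 0,"fingers": 1},
    {"offset": [0,0,0.05],"turn": 0,"fingers": 1},
    {"offset": [-0.05,0.05,0.05],"turn": 0,"fingers": 1},
    {"offset": [-0.05,0.05,0.05],"turn": 0,"fingers": 1},
    {"offset": [-0.04,0.05,0],"turn": 0,"fingers": 1},
    {"offset": [0,0,0],"turn": 0,"fingers": 1}
  ]
}}

```text
t: 13.22
ee_pos: [0.4658, 0.23, 0.1349]
tcp_rot: [-0.001, 0.725, 0.689, 0.001]
contact_force: [-0.2, -0.2, 1.0]
grip_width: 1.002
grip_force: 0.0
```

```bash
python3 - <<'E'
from h import *
s=manip.sense();print(s["ee_pos"])
for n in("top","side"):
    c,W,d=cam(n)
    if n=="top": cv2.imwrite("pics/top3.png",cv2.resize(c[100:300,180:440],None,fx=3,fy=3,interpolation=cv2.INTER_CUBIC))
    m=sel(W,.5,.645,.06,.24,.02,.05)
    h=cv2.cvtColor(c,cv2.COLOR_BGR2HSV); m&=(h[...,0]>6)&(h[...,0]<26)&(h[...,1]>150)
    k,lab,st,_=cv2.connectedComponentsWithStats(m.astype(np.uint8)); i=1+np.argmax(st[1:,4]); p=W[lab==i]
    print(n,box(p),len(p),np.percentile(p[:,2],[2,50,98]))
    q=p[p[:,2]>.027]; print("top face",box(q),len(q))
    t=sel(W,.42,.62,-.27,-.09,.056,.08); p=W[t]; print("tub rim",box(p),len(p)); t=sel(W,.42,.62,-.27,-.09,.029,.08); p=W[t]; print("tub all",box(p),len(p))
    t=sel(W,.42,.66,-.05,.05,.006,.04);p=W[t];print("drv",p.min(0).round(3),p.max(0).round(3))
E
```

```text
[0.46575395 0.22995693 0.1348568 ]
top (array([581.5, 147.2]), array([ 61.9, 108.4]), np.float32(86.68)) 906 [0.02428598 0.03014264 0.035964  ]
top face (array([581. , 147.2]), array([ 61.1, 108.4]), np.float32(86.37)) 807
tub rim (array([ 520.5, -176.5]), array([52.3, 95.5]), np.float32(62.95)) 213
tub all (array([ 520.8, -176.9]), array([ 63.6, 106. ]), np.float32(63.05)) 574
drv [ 0.424 -0.049  0.006] [0.658 0.045 0.032]
side (array([582.7, 146.1]), array([ 60.1, 113.8]), np.float32(86.53)) 380 [0.0215806  0.02838872 0.03190647]
top face (array([582.7, 144.7]), array([ 60. , 110.9]), np.float32(86.54)) 282
tub rim (array([ 523.5, -177.7]), array([51.3, 97.5]), np.float32(61.84)) 187
tub all (array([ 523.4, -177.7]), array([ 62.3, 106. ]), np.float32(62.28)) 649
drv [ 0.46  -0.024  0.006] [0.647 0.008 0.029]
```

View pics/top3.png

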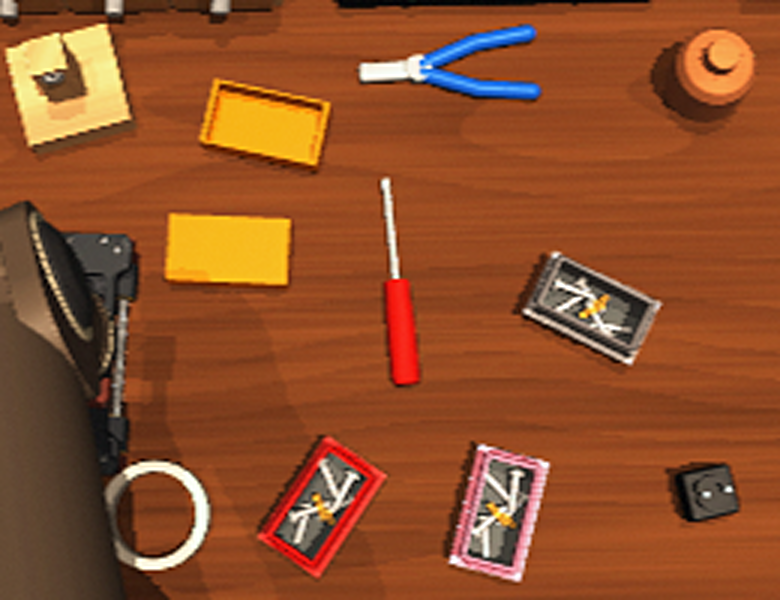

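The lid now lies mouth down at (228,250) in the crop, with the grey tub at (592,308). The driver and the other things are undisturbed. Next I grip it.

Request:
{"api": "jog_arm", "payload": {
  "increments": [
    {"offset": [0.039,-0.028,0],"turn": 0,"fingers": 1},
    {"offset": [0.039,-0.028,0],"turn": -0.01,"fingers": 1},
    {"offset": [0.039,-0.028,0],"turn": 0,"fingers": 1},
    {"offset": [0,0,-0.03],"turn": 0,"fingers": 1},
    {"offset": [0,0,-0.03],"turn": 0,"fingers": 1},
    {"offset": [0,0,0],"turn": 0,"fingers": 1},
    {"offset": [0,0,0],"turn": 0,"fingers": 1}
  ]
}}

```text
t: 14.2
ee_pos: [0.5868, 0.1398, 0.0751]
tcp_rot: [0.0, 0.732, 0.681, 0.0]
contact_force: [-0.9, 0.1, -0.1]
grip_width: 1.003
grip_force: 0.0
```

Request:
{"api": "jog_arm", "payload": {
  "increments": [
    {"offset": [-0.0043,0.0062,-0.025],"turn": 0.01,"fingers": 1},
    {"offset": [0,0,-0.025],"turn": 0,"fingers": 1},
    {"offset": [0,0,-0.018],"turn": 0,"fingers": 1},
    {"offset": [0,0,0],"turn": 0,"fingers": 1},
    {"offset": [0,0,0],"turn": 0,"fingers": 1}
  ]
}}

```text
t: 14.82
ee_pos: [0.5825, 0.1472, 0.0073]
tcp_rot: [0.0, 0.728, 0.685, 0.001]
contact_force: [-0.1, 0.0, -0.1]
grip_width: 0.999
grip_force: 0.0
```

Request:
{"api": "jog_arm", "payload": {
  "increments": [
    {"offset": [0,0,0],"turn": 0,"fingers": 0.5},
    {"offset": [0,0,0],"turn": 0,"fingers": 0.5},
    {"offset": [0,0,0],"turn": 0,"fingers": 0.5},
    {"offset": [0,0,0],"turn": 0,"fingers": 0.5},
    {"offset": [0,0,0],"turn": 0,"fingers": 0.5}
  ],
  "grip_force": 12
}}

```text
t: 15.45
ee_pos: [0.5818, 0.1473, 0.0066]
tcp_rot: [0.0, 0.728, 0.686, 0.0]
contact_force: [-0.8, 0.1, 4.7]
grip_width: 0.688
grip_force: 12.0
```

Request:
{"api": "jog_arm", "payload": {
  "increments": [
    {"offset": [0,0,0.04],"turn": 0,"fingers": 0.5},
    {"offset": [0,0,0.04],"turn": 0,"fingers": 0.5},
    {"offset": [0,0,0.04],"turn": 0,"fingers": 0.5},
    {"offset": [-0.0075,-0.04,0],"turn": -0.0524,"fingers": 0.5},
    {"offset": [-0.0075,-0.04,0],"turn": -0.0524,"fingers": 0.5},
    {"offset": [-0.0075,-0.04,0],"turn": -0.0524,"fingers": 0.5},
    {"offset": [-0.0075,-0.04,0],"turn": -0.0524,"fingers": 0.5},
    {"offset": [-0.0075,-0.04,0],"turn": -0.0524,"fingers": 0.5},
    {"offset": [-0.0075,-0.04,0],"turn": -0.0524,"fingers": 0.5},
    {"offset": [-0.0075,-0.04,0],"turn": -0.0524,"fingers": 0.5},
    {"offset": [-0.0075,-0.04,0],"turn": -0.0524,"fingers": 0.5},
    {"offset": [0,0,0],"turn": 0,"fingers": 0.5}
  ]
}}

```text
t: 16.95
ee_pos: [0.5203, -0.1765, 0.1264]
tcp_rot: [0.001, 0.856, 0.517, -0.001]
contact_force: [0.2, 0.7, -0.8]
grip_width: 0.683
grip_force: 12.0
```

Request:
{"api": "jog_arm", "payload": {
  "increments": [
    {"offset": [0,0,0],"turn": 0,"fingers": 0.5},
    {"offset": [0,0,0],"turn": 0,"fingers": 0.5}
  ]
}}

```text
t: 17.2
ee_pos: [0.5219, -0.1713, 0.1261]
tcp_rot: [-0.0, 0.854, 0.52, 0.0]
contact_force: [-1.1, 0.4, -1.5]
grip_width: 0.682
grip_force: 12.0
```

```bash
python3 - <<'E'
from h import *
s=manip.sense();e=s["ee_pos"];r=s["tcp_rot"];print(e,2*np.degrees(np.arctan2(r[2],r[1]))-90,s["contact_force"],s["grip_width"])
c,W=crop("side",[.522,-.177,.1],"side4",r=65,sc=4)
h=cv2.cvtColor(c,cv2.COLOR_BGR2HSV)
m=sel(W,.42,.62,-.27,-.09,.1,.165)&(h[...,0]>6)&(h[...,0]<26)&(h[...,1]>150)
p=W[m];print("lid",box(p),p[:,2].min(),p[:,2].max(),len(p))
m=sel(W,.42,.62,-.27,-.09,.029,.042);p=W[m];print("flange",box(p),len(p))
E
```

```text
[ 0.5219428  -0.17132912  0.12610827] -27.324724225002207 [-1.0905503   0.41064647 -1.47419867] 0.6818191266579898
crop origin 247 169
lid (array([ 523.7, -172.9]), array([ 78.8, 110.2]), np.float32(61.0)) 0.1168098474526949 0.1646462385885817 766
flange (array([ 523.9, -176.8]), array([ 61.4, 107.6]), np.float32(61.6)) 237
```

View pics/side4.png

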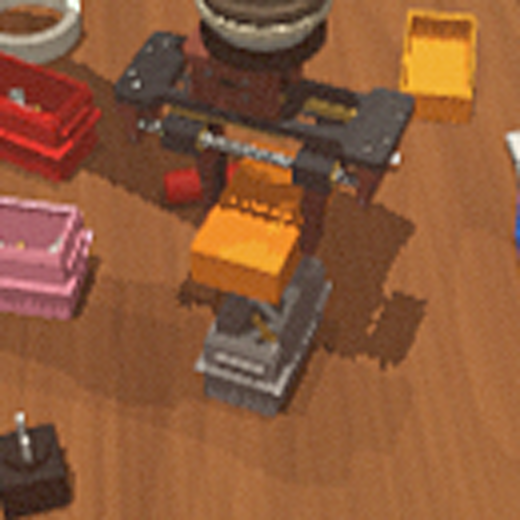

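The side crop shows the lid level in the grip (about 250,250) and above the tub, a few mm toward +y. I'll correct that and lower it.

Request:
{"api": "jog_arm", "payload": {
  "increments": [
    {"offset": [0.0003,-0.005,0],"turn": 0,"fingers": 0.5},
    {"offset": [0,0,-0.02],"turn": 0,"fingers": 0.5},
    {"offset": [0,0,0],"turn": 0,"fingers": 0.5},
    {"offset": [0,0,0],"turn": 0,"fingers": 0.5}
  ]
}}

```text
t: 17.75
ee_pos: [0.5221, -0.1779, 0.1067]
tcp_rot: [0.0, 0.855, 0.519, 0.0]
contact_force: [-0.0, 1.0, 0.3]
grip_width: 0.682
grip_force: 12.0
```

```bash
python3 - <<'E'
from h import *
s=manip.sense();e=s["ee_pos"];r=s["tcp_rot"];print(e,2*np.degrees(np.arctan2(r[2],r[1]))-90)
for n in("side","top"):
    c,W,d=cam(n)
    h=cv2.cvtColor(c,cv2.COLOR_BGR2HSV)
    m=sel(W,.42,.62,-.27,-.09,.11,.15)&(h[...,0]>6)&(h[...,0]<26)&(h[...,1]>150)
    p=W[m];print(n,"lid",box(p),p[:,2].min(),p[:,2].max(),len(p), p[np.argmin(p[:,1])],p[np.argmax(p[:,1])])
    m=sel(W,.42,.62,-.27,-.09,.027,.042);p=W[m];print("flange",box(p),len(p))
E
```

```text
[ 0.52212724 -0.17790529  0.10672983] -27.45083799560878
side lid (array([ 523.9, -177.9]), array([ 80.7, 112.2]), np.float32(64.65)) 0.11007998398586633 0.1490488836211137 690 [ 0.52187858 -0.23901145  0.12338529] [ 0.52552048 -0.1203371   0.1292447 ]
flange (array([ 524. , -177.5]), array([ 61.9, 107.4]), np.float32(60.79)) 188
top lid (array([ 543.2, -135.7]), array([12.2, 60.7]), np.float32(151.99)) 0.11121479693997159 0.13467472106513154 131 [ 0.56612556 -0.15357759  0.13078488] [ 0.52153534 -0.11726235  0.13083541]
flange (array([ 541.6, -134.3]), array([10.7, 60. ]), np.float32(153.48)) 18
```

Request:
{"api": "jog_arm", "payload": {
  "increments": [
    {"offset": [0,0,-0.012],"turn": 0,"fingers": 0.5},
    {"offset": [0,0,-0.012],"turn": 0,"fingers": 0.5},
    {"offset": [0,0,-0.01],"turn": 0,"fingers": 0.5},
    {"offset": [0,0,-0.006],"turn": 0,"fingers": 0.5},
    {"offset": [0,0,0],"turn": 0,"fingers": 0.5},
    {"offset": [0,0,0],"turn": 0,"fingers": 0.5}
  ]
}}

```text
t: 18.6
ee_pos: [0.5221, -0.1779, 0.0665]
tcp_rot: [0.0, 0.855, 0.519, 0.0]
contact_force: [-0.2, 0.1, -0.2]
grip_width: 0.683
grip_force: 12.0
```

Request:
{"api": "jog_arm", "payload": {
  "increments": [
    {"offset": [0,0,-0.003],"turn": 0,"fingers": 0.5},
    {"offset": [0,0,-0.003],"turn": 0,"fingers": 0.5},
    {"offset": [0,0,-0.002],"turn": 0,"fingers": 0.5},
    {"offset": [0,0,0],"turn": 0,"fingers": 0.5}
  ]
}}

```text
t: 19.1
ee_pos: [0.5218, -0.1777, 0.0581]
tcp_rot: [-0.0, 0.855, 0.519, -0.0]
contact_force: [-0.1, -0.3, -0.1]
grip_width: 0.677
grip_force: 12.0
```

Request:
{"api": "jog_arm", "payload": {
  "increments": [
    {"offset": [0,0,-0.002],"turn": 0,"fingers": 0.5},
    {"offset": [0,0,-0.001],"turn": 0,"fingers": 0.5},
    {"offset": [0,0,0],"turn": 0,"fingers": 0.5},
    {"offset": [0,0,0],"turn": 0,"fingers": 0.5}
  ]
}}

```text
t: 19.6
ee_pos: [0.5222, -0.178, 0.0561]
tcp_rot: [0.0, 0.855, 0.519, 0.0]
contact_force: [-2.6, 0.7, 8.8]
grip_width: 0.679
grip_force: 12.0
```

Request:
{"api": "jog_arm", "payload": {
  "increments": [
    {"offset": [0,0,0.002],"turn": 0,"fingers": 0.5},
    {"offset": [0,0,0],"turn": 0,"fingers": 0.8},
    {"offset": [0,0,0],"turn": 0,"fingers": 1},
    {"offset": [0,0,0],"turn": 0,"fingers": 1},
    {"offset": [0,0,0.03],"turn": 0,"fingers": 1},
    {"offset": [0,0,0.04],"turn": 0,"fingers": 0},
    {"offset": [-0.02,-0.037,0],"turn": 0,"fingers": 0},
    {"offset": [0,0,0],"turn": 0,"fingers": 0},
    {"offset": [0,0,0],"turn": 0,"fingers": 0},
    {"offset": [0,0,0],"turn": 0,"fingers": 0},
    {"offset": [0,0,0],"turn": 0,"fingers": 0}
  ]
}}

```text
t: 20.98
ee_pos: [0.5022, -0.2141, 0.127]
tcp_rot: [-0.0, 0.854, 0.52, -0.0]
contact_force: [-0.1, 0.1, -0.4]
grip_width: 0.357
grip_force: 0.0
```

```bash
cat >> h.py <<'E'
def onlid():
    s=manip.sense();e=s["ee_pos"];print(e,s["contact_force"])
    for n in("side","top"):
        c,W,d=cam(n); h=cv2.cvtColor(c,cv2.COLOR_BGR2HSV); o=(h[...,0]>6)&(h[...,0]<26)&(h[...,1]>150)
        m=sel(W,.42,.62,-.27,-.09,.045,.1)&o; p=W[m]
        print(n,"lid",box(p),np.percentile(p[:,2],[2,50,90,98]).round(4),len(p))
        a=np.radians(62.5); t=(p[:,:2]-[.5222,-.1778])@[np.cos(a),np.sin(a)]
        for l in range(-54,54,18):
            q=p[(t>l/1e3)&(t<(l+18)/1e3)]
            if len(q): print(l,np.percentile(q[:,2],[75,90,95]).round(4),len(q))
        m=sel(W,.42,.62,-.27,-.09,.025,.039)&~o;p=W[m];print("flange",box(p),len(p))
E
python3 -c "from h import *;onlid()"
```

```text
[ 0.50217255 -0.21406695  0.12700551] [-0.07197154  0.11949087 -0.38225899]
side lid (array([ 522.4, -178.4]), array([ 61.5, 112.1]), np.float32(62.93)) [0.05   0.0775 0.0803 0.0817] 755
-54 [0.0779 0.0791 0.0799] 239
-36 [0.0791 0.0804 0.0809] 129
-18 [0.0793 0.0802 0.0808] 105
0 [0.0795 0.0803 0.0807] 92
18 [0.0801 0.0811 0.0815] 78
36 [0.0796 0.0811 0.082 ] 70
flange (array([ 536. , -197.1]), array([ 52.2, 120.2]), np.float32(32.52)) 118
top lid (array([ 529. , -162.5]), array([61.6, 72.5]), np.float32(62.69)) [0.0585 0.0806 0.0837 0.0856] 686
-36 [0.0853 0.0865 0.0869] 5
-18 [0.0816 0.0828 0.0837] 170
0 [0.0823 0.0839 0.085 ] 173
18 [0.0821 0.0837 0.0847] 173
36 [0.0826 0.0838 0.0844] 165
flange (array([ 502.4, -148.4]), array([ 3.6, 71.2]), np.float32(62.73)) 36
```

The lid rests loosely and level at 80 mm, centred. Now I press down with the shut fingers near the −x end.

Request:
{"api": "jog_arm", "payload": {
  "increments": [
    {"offset": [0,0,0],"turn": 0,"fingers": 0},
    {"offset": [0,0,0],"turn": 0,"fingers": 0},
    {"offset": [0,0,-0.02],"turn": 0,"fingers": 0},
    {"offset": [0,0,-0.018],"turn": 0,"fingers": 0},
    {"offset": [0,0,0],"turn": 0,"fingers": 0},
    {"offset": [0,0,-0.003],"turn": 0,"fingers": 0},
    {"offset": [0,0,-0.003],"turn": 0,"fingers": 0},
    {"offset": [0,0,-0.002],"turn": 0,"fingers": 0},
    {"offset": [0,0,0],"turn": 0,"fingers": 0}
  ]
}}

```text
t: 22.2
ee_pos: [0.502, -0.2148, 0.0814]
tcp_rot: [0.0, 0.855, 0.519, 0.0]
contact_force: [0.5, -0.3, 0.2]
grip_width: 0.009
grip_force: 0.0
```

Request:
{"api": "jog_arm", "payload": {
  "increments": [
    {"offset": [0,0,-0.002],"turn": 0,"fingers": 0},
    {"offset": [0,0,0],"turn": 0,"fingers": 0}
  ]
}}

```text
t: 22.45
ee_pos: [0.5021, -0.2149, 0.0794]
tcp_rot: [0.0, 0.855, 0.519, 0.0]
contact_force: [0.5, -0.2, 2.1]
grip_width: 0.01
grip_force: 0.7
```

Request:
{"api": "jog_arm", "payload": {
  "increments": [
    {"offset": [0,0,-0.001],"turn": 0,"fingers": 0},
    {"offset": [0,0,-0.001],"turn": 0,"fingers": 0},
    {"offset": [0,0,0],"turn": 0,"fingers": 0}
  ]
}}

```text
t: 22.82
ee_pos: [0.5019, -0.2152, 0.0773]
tcp_rot: [0.0, 0.855, 0.519, -0.0]
contact_force: [-0.8, -1.5, 2.7]
grip_width: 0.006
grip_force: 1.2
```

Request:
{"api": "jog_arm", "payload": {
  "increments": [
    {"offset": [0,0,-0.001],"turn": 0,"fingers": 0},
    {"offset": [0,0,-0.001],"turn": 0,"fingers": 0},
    {"offset": [0,0,0],"turn": 0,"fingers": 0}
  ]
}}

```text
t: 23.2
ee_pos: [0.5019, -0.2146, 0.0751]
tcp_rot: [-0.0, 0.855, 0.519, -0.0]
contact_force: [0.8, -0.9, 0.1]
grip_width: 0.005
grip_force: 0.6
```

Request:
{"api": "jog_arm", "payload": {
  "increments": [
    {"offset": [0,0,-0.001],"turn": 0,"fingers": 0},
    {"offset": [0,0,-0.001],"turn": 0,"fingers": 0},
    {"offset": [0,0,0],"turn": 0,"fingers": 0}
  ]
}}

```text
t: 23.58
ee_pos: [0.5018, -0.2143, 0.073]
tcp_rot: [-0.0, 0.855, 0.519, -0.0]
contact_force: [-0.3, 0.8, 0.2]
grip_width: 0.007
grip_force: 0.0
```

```bash
python3 -c "from h import *;onlid();crop('side',[.522,-.177,.06],'side5',r=45,sc=6)"
```

```text
[ 0.50180556 -0.21427527  0.07302764] [-0.27347829  0.79004527  0.2303363 ]
side lid (array([ 522.2, -180.5]), array([ 61.3, 110.2]), np.float32(61.59)) [0.047  0.0687 0.0762 0.0821] 458
-54 [0.0687 0.0712 0.0808] 163
-36 [0.0707 0.0722 0.0734] 80
-18 [0.0727 0.0744 0.0746] 76
0 [0.0747 0.0766 0.0772] 38
18 [0.0763 0.0771 0.0776] 23
36 [0.0796 0.0803 0.0808] 15
flange (array([ 535.2, -201.1]), array([ 49.6, 116.3]), np.float32(31.61)) 61
top lid (array([ 531.1, -157.8]), array([60.5, 63.6]), np.float32(62.21)) [0.054  0.0773 0.0815 0.0838] 592
-18 [0.0761 0.0777 0.0788] 82
0 [0.078  0.0793 0.0799] 172
18 [0.0799 0.0815 0.0824] 168
36 [0.0815 0.0831 0.0839] 170
flange (array([ 505.3, -141.9]), array([ 3.4, 56.9]), np.float32(62.4)) 28
crop origin 267 199
```

View pics/side5.png

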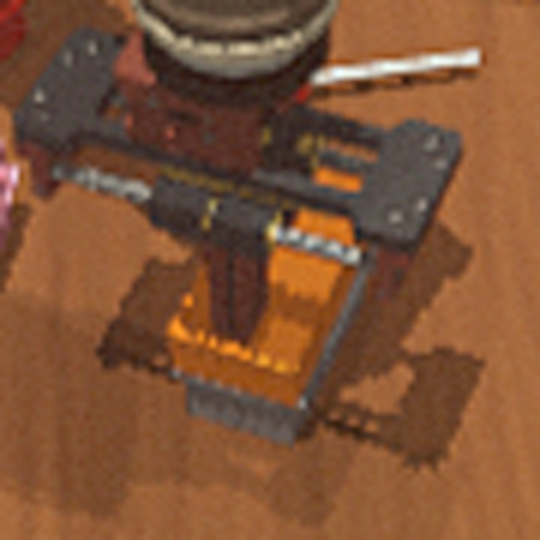

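The near end is down at about 69 mm and the far end is still at 80 mm, with the fingertips at (240,330) in the crop. I'll go to the +x end.

Request:
{"api": "jog_arm", "payload": {
  "increments": [
    {"offset": [0,0,0.03],"turn": 0,"fingers": 0},
    {"offset": [0.02,0.0369,0],"turn": 0,"fingers": 0},
    {"offset": [0.02,0.0369,0],"turn": 0,"fingers": 0},
    {"offset": [0,0,0],"turn": 0,"fingers": 0},
    {"offset": [0,0,0],"turn": 0,"fingers": 0},
    {"offset": [0,0,-0.012],"turn": 0,"fingers": 0},
    {"offset": [0,0,-0.007],"turn": 0,"fingers": 0},
    {"offset": [0,0,0],"turn": 0,"fingers": 0}
  ]
}}

```text
t: 24.72
ee_pos: [0.541, -0.1415, 0.0834]
tcp_rot: [-0.0, 0.855, 0.519, -0.001]
contact_force: [-0.1, 0.5, -0.1]
grip_width: 0.003
grip_force: 0.0
```

Request:
{"api": "jog_arm", "payload": {
  "increments": [
    {"offset": [0,0,-0.002],"turn": 0,"fingers": 0},
    {"offset": [0,0,-0.001],"turn": 0,"fingers": 0},
    {"offset": [0,0,-0.001],"turn": 0,"fingers": 0},
    {"offset": [0,0,0],"turn": 0,"fingers": 0}
  ]
}}

```text
t: 25.22
ee_pos: [0.5423, -0.1409, 0.0807]
tcp_rot: [0.0, 0.855, 0.519, 0.0]
contact_force: [-0.3, 0.8, 2.5]
grip_width: 0.007
grip_force: 1.5
```

Request:
{"api": "jog_arm", "payload": {
  "increments": [
    {"offset": [0,0,-0.001],"turn": 0,"fingers": 0},
    {"offset": [0,0,-0.001],"turn": 0,"fingers": 0},
    {"offset": [0,0,0],"turn": 0,"fingers": 0}
  ]
}}

```text
t: 25.6
ee_pos: [0.5433, -0.14, 0.0792]
tcp_rot: [0.0, 0.855, 0.519, 0.001]
contact_force: [1.2, 2.8, 6.7]
grip_width: 0.003
grip_force: 3.2
```

Request:
{"api": "jog_arm", "payload": {
  "increments": [
    {"offset": [0,0,-0.001],"turn": 0,"fingers": 0},
    {"offset": [0,0,-0.001],"turn": 0,"fingers": 0},
    {"offset": [0,0,0],"turn": 0,"fingers": 0}
  ]
}}

```text
t: 25.98
ee_pos: [0.542, -0.1409, 0.0763]
tcp_rot: [0.0, 0.855, 0.519, 0.0]
contact_force: [1.6, 0.9, 2.3]
grip_width: 0.008
grip_force: 1.1
```

Request:
{"api": "jog_arm", "payload": {
  "increments": [
    {"offset": [0,0,-0.001],"turn": 0,"fingers": 0},
    {"offset": [0,0,-0.001],"turn": 0,"fingers": 0},
    {"offset": [0,0,0],"turn": 0,"fingers": 0}
  ]
}}

```text
t: 26.35
ee_pos: [0.5417, -0.1411, 0.0741]
tcp_rot: [-0.0, 0.855, 0.519, -0.0]
contact_force: [0.6, 0.6, 1.2]
grip_width: 0.004
grip_force: 0.7
```

Request:
{"api": "jog_arm", "payload": {
  "increments": [
    {"offset": [0,0,-0.001],"turn": 0,"fingers": 0},
    {"offset": [0,0,-0.001],"turn": 0,"fingers": 0},
    {"offset": [0,0,-0.001],"turn": 0,"fingers": 0},
    {"offset": [0,0,0],"turn": 0,"fingers": 0}
  ]
}}

```text
t: 26.85
ee_pos: [0.5415, -0.1412, 0.071]
tcp_rot: [-0.0, 0.855, 0.519, -0.0]
contact_force: [-0.2, 0.3, -0.6]
grip_width: 0.003
grip_force: 0.0
```

Request:
{"api": "jog_arm", "payload": {
  "increments": [
    {"offset": [0,0,-0.001],"turn": 0,"fingers": 0},
    {"offset": [0,0,-0.001],"turn": 0,"fingers": 0},
    {"offset": [0,0,0],"turn": 0,"fingers": 0}
  ]
}}

```text
t: 27.22
ee_pos: [0.5419, -0.141, 0.0694]
tcp_rot: [-0.0, 0.855, 0.519, 0.0]
contact_force: [-1.2, -0.0, 1.7]
grip_width: 0.003
grip_force: 0.9
```

Request:
{"api": "jog_arm", "payload": {
  "increments": [
    {"offset": [0,0,-0.001],"turn": 0,"fingers": 0},
    {"offset": [0,0,-0.001],"turn": 0,"fingers": 0},
    {"offset": [0,0,0],"turn": 0,"fingers": 0}
  ]
}}

```text
t: 27.6
ee_pos: [0.5421, -0.1411, 0.0691]
tcp_rot: [-0.0, 0.855, 0.519, 0.001]
contact_force: [-6.5, 2.4, 20.8]
grip_width: 0.002
grip_force: 10.3
```

The +x end is firm at 69 mm. I'll check the −x end the same way.

Request:
{"api": "jog_arm", "payload": {
  "increments": [
    {"offset": [0,0,0.02],"turn": 0,"fingers": 0},
    {"offset": [-0.02,-0.0369,0],"turn": 0,"fingers": 0},
    {"offset": [-0.02,-0.0369,0],"turn": 0,"fingers": 0},
    {"offset": [0,0,0],"turn": 0,"fingers": 0},
    {"offset": [0,0,-0.01],"turn": 0,"fingers": 0},
    {"offset": [0,0,-0.006],"turn": 0,"fingers": 0},
    {"offset": [0,0,0],"turn": 0,"fingers": 0}
  ]
}}

```text
t: 28.48
ee_pos: [0.5019, -0.2137, 0.0704]
tcp_rot: [-0.001, 0.854, 0.52, -0.001]
contact_force: [0.1, -0.3, 0.7]
grip_width: 0.005
grip_force: 0.0
```

Request:
{"api": "jog_arm", "payload": {
  "increments": [
    {"offset": [0,0,-0.001],"turn": 0,"fingers": 0},
    {"offset": [0,0,-0.001],"turn": 0,"fingers": 0},
    {"offset": [0,0,0],"turn": 0,"fingers": 0}
  ]
}}

```text
t: 28.85
ee_pos: [0.5021, -0.2147, 0.0695]
tcp_rot: [0.0, 0.855, 0.519, 0.0]
contact_force: [0.2, 0.6, -0.3]
grip_width: 0.009
grip_force: 0.1
```

Request:
{"api": "jog_arm", "payload": {
  "increments": [
    {"offset": [0,0,-0.001],"turn": 0,"fingers": 0},
    {"offset": [0,0,-0.001],"turn": 0,"fingers": 0},
    {"offset": [0,0,0],"turn": 0,"fingers": 0}
  ]
}}

```text
t: 29.22
ee_pos: [0.5023, -0.2149, 0.069]
tcp_rot: [-0.0, 0.855, 0.519, 0.001]
contact_force: [-5.1, 2.5, 18.7]
grip_width: 0.004
grip_force: 9.6
```

Request:
{"api": "jog_arm", "payload": {
  "increments": [
    {"offset": [0,0,0.03],"turn": 0,"fingers": 0},
    {"offset": [0,0,0.05],"turn": 0,"fingers": 0},
    {"offset": [-0.05,0.05,0.05],"turn": 0,"fingers": 0},
    {"offset": [-0.05,0.06,0],"turn": 0,"fingers": 0},
    {"offset": [-0.03,0.06,0],"turn": 0,"fingers": 0},
    {"offset": [0,0.06,0],"turn": 0,"fingers": 0},
    {"offset": [0,0.06,0],"turn": 0,"fingers": 0},
    {"offset": [0,0,0],"turn": 0,"fingers": 0},
    {"offset": [0,0,0],"turn": 0,"fingers": 0}
  ]
}}

```text
t: 30.35
ee_pos: [0.3978, 0.0448, 0.1834]
tcp_rot: [0.0, 0.855, 0.519, -0.0]
contact_force: [0.9, 1.0, -0.2]
grip_width: 0.006
grip_force: 0.0
```

```bash
python3 -c "from h import *;onlid();crop('side',[.522,-.1,.04],'side6',r=70,sc=4)"
```

```text
[0.39783715 0.04476396 0.18342982] [ 0.86832211  1.01499534 -0.18739154]
side lid (array([ 523.7, -176.2]), array([ 61.5, 112.6]), np.float32(62.3)) [0.0479 0.067  0.0694 0.0707] 815
-54 [0.0675 0.069  0.0695] 215
-36 [0.0687 0.0695 0.0701] 128
-18 [0.068  0.069  0.0696] 108
0 [0.0683 0.0695 0.0701] 123
18 [0.0686 0.0697 0.0703] 116
36 [0.0685 0.0696 0.0703] 112
flange (array([ 535.5, -200.3]), array([ 49.7, 116.9]), np.float32(32.04)) 67
top lid (array([ 521.1, -176.2]), array([ 61.1, 108.4]), np.float32(62.4)) [0.0542 0.0694 0.0727 0.0747] 1012
-54 [0.0716 0.0732 0.0738] 162
-36 [0.0713 0.0723 0.0734] 168
-18 [0.0711 0.0727 0.0739] 168
0 [0.0705 0.0726 0.0733] 169
18 [0.0708 0.0728 0.0733] 164
36 [0.0712 0.0727 0.0733] 170
flange (array([ 493.6, -163.1]), array([  2.6, 102.9]), np.float32(62.87)) 31
crop origin 240 159
```

View pics/side6.png

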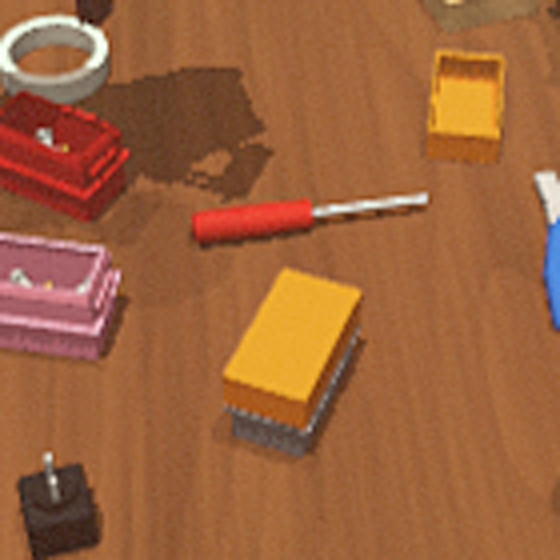

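The lid sits level at 69 mm along its whole length on the grey tub (crop about 290,350). The robot is clear and everything else is in place, so I'm handing in.

```bash
python3 -c "from workcell import workorder; print(workorder.finish_job())"
```

```text
the job is handed in; nothing more can be done
None
```

The lid is right way up on the grey tub, both ends pressed home and level at 69 mm along its length in the last camera check, nothing else seen moved; I handed the job in at about 30 s, and no verdict was returned.

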